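# Unpin the rack shelf and slide it out for service

## Robot

A 6-joint arm with a two-finger parallel gripper is mounted at the origin on the work surface. World frame = base frame: x ahead of the robot, y to its left, z up, the work surface at z = 0. Lengths are in mm, angles in rad, forces in N, time in s.
With the tool pointing down it reaches from about 325 to 1000 mm from the base axis. Payload 5.1 kg.
Tool frame: the origin (TCP) lies between the finger pads; the fingertips stand 8 mm ahead of it and the grasp point (between the pads) lies 11 mm behind it; z points along the fingers, y is the line along which they close (so a half turn about z gives the same grasp; the last joint's range is limited). The gripper opens to 85 mm and grips with 20 to 120 N. Pads are 22 mm wide; open, the fingers measure 114 mm over their backs; the gripper's body (76 mm by 85 mm) begins 54 mm behind the grasp point. The pads swing forward as they close: fully open they stand 13 mm farther back than shut.
Start: joints at [1.069, 0.124, 1.65, -0, 1.367, -0.083], TCP at [264.351, 593.804, 239.322] pointing down, gripper open.
Joint ranges: [-2.61, 2.61], [-1.02, 2.33], [0.03, 2.71], [-1.35, 4.49], [0.32, 2.68], [-2.91, 2.91]. Speed limits (rad/s): [2.57, 2.57, 3.14, 3.14, 3.14, 3.14].

## Interface

Orientations are given as a unit quaternion [x, y, z, w].
In Python, from bench import bot gives the robot as it stands.
- The arm moves only by the tool send_rows, never from a script. Its argument "motion" is a list of rows, each a list of 5 numbers: the shift along the tool's x, y, z in mm, then the turn about the tool's z in degrees, then the opening, from 0 (shut) to 1 (fully open). A call has 1 to 20 rows; each row shifts and turns the commanded pose from where the row before left it, along the tool's axes as they then stand; what a row does not reach is not made up. A row lasts 1/10 s, in which the tool goes at most 50 mm and 8.59 degrees, less where a joint would pass 70% of its speed; a pose out of reach is approached as far as the arm can. A call with a gripper value outside its range is refused whole. The fingers move at their own pace and stop on an object; "force" is the grip in N (left out, the last holds). Time passes only in rows, so rows that do not move let the fingers close. It gives the time, the measured TCP pose, the force, the opening and the grip force at its end, in the units of the state.
- bot.state(): the state, without advancing time (a new reading comes with each control period).
- bot.capture(name): name is "scene" or "side" or "wrist"; returns a dict with "color" (420x560x3 uint8, blue, green, red), "vfov" (degrees; the focal length in pixels is half the picture's height over the tangent of half this angle, whatever the lens; pixels are square), "cx", "cy" (the principal point, pixels), "R" (3x3) and "t" (3): a world point X has camera coordinates R X + t. Camera axes: x right, y down, z forward; pixel columns grow to the right and rows downward; lengths in mm; the calibration is good to about 2 mm. A picture is of the moment at which its call begins. There is no depth.
- bot.hand_in(): hands the job in; it is judged then, once.
Trained networks look in a picture, given as the dict that the camera call returned (one of the last four; its "shot" number tells which), for a name from the list of things; names that differ only in an ending like _2 or _b are one class to them, and where a whole thing is asked for, a point or a joint stands for the part that bears it (a point fixed in the world has none). Each returns a list of dicts, best first, with "p" (0 to 1); they miss things now and then, are a little off and sometimes report something else, mostly with a low value. They report only what shows in the picture. A call takes as long as a camera call.
- bot.recognise(target, picture): "box" ([left, top, right, bottom] as shares, 0 to 1, of the picture: columns of its width, rows of its height, round what is visible of it).
- bot.silhouettes(target, picture): "pixels" (420x560 bool, what is visible of it) and "box" ([left, top, right, bottom] as shares, 0 to 1, of the picture: columns of its width, rows of its height, round what is visible of it).
The state is a dict: "clock": time; "joints": joint angles; "qd": joint speeds; "joint_efforts": joint torques, N m; "eef_pos": TCP position; "tool_rot": TCP orientation; "contact_force": force on the tool from outside, world axes, zero at the start; "ft_torque": the same for the moment, N m; "width": opening from 0.0 (shut) to 1.0 (fully open); "finger_force": force on a finger pad.
Only numpy, scipy, OpenCV 4.12 (cv2) and the standard library are available. Lean on these libraries where they do the work, as an engineer would, in place of code of your own. Each camera call takes 0.05 s, during which the arm holds its last target. There are 200 camera calls.

## Task

The small rack's slide-out shelf (with the grey network switch on it) is locked by a pin in the sloping bracket beside it. Draw the pin right out of its bore and park it in the open notch at the free end of the same sloping plate, shank well inside the notch and collar resting flat on the plate; then pull the shelf by its handle all the way out to its stop. Let go of everything and leave the other things on the table where they are.

Things in the scene. Friction and masses are not known exactly. Their poses are not given: they have to be found in the camera images.
- rack: Fixed black steel rack base on the table: two low rails, two 135 mm rear posts. Origin on the table under the bore's mouth; z up, -x its front (towards the robot), +y its left seen from the robot. The shelf is on its right (centre y = -170 mm), the sloping bracket on its left. Place and yaw (within 0.25 rad) vary.
- bracket: The rack's fixed sloping lock plate, grey-painted steel, 76 (x) by 160 (y) by 16 mm thick, y = -30 to 130 mm. Origin: centre of the 17 mm through-bore on the upper face, 100 mm above the table. z: plate normal and bore axis, leaning 30 degrees from vertical to the rack's front; x: up the slope; y: the rack's y. Only the pin stands on its upper face; a leg is under it at y = 50 to 60 mm.
- notch (a point): Parking point in the side notch, on the plate's upper face, 100 mm from the bore along +y (bracket's axes). The notch is a straight 20 mm wide slot through the plate, from a closed end 15 mm inward (-y) of this point to an open mouth at the plate's end, 30 mm outward; a 28 mm wide prong on each side. The pin can come in sideways through the mouth or from above along the normal.
- pin: Loose locking pin, about 150 g. Origin: centre of the collar's underside; z along its axis to the grip. Steel shank 14 mm diameter, z = -85 (tapered tip) to 0; steel collar 38 mm diameter, z = 0 to 6; black round grip 26 mm diameter, z = 6 to 50. Starts fully in the bore, collar on the plate, shank through a lug of the shelf; free after 90 mm along its axis. Only gravity and friction hold it.
- shelf (a joint): How far the shelf is pulled out, in m: 0 closed (start), 0.08 at its stop. It slides along the rack's -x with about 2.5 N of friction, stays where it is left, and cannot slide while the pin is in the bore.
- shelf_handle (a point): Middle of the shelf's handle, a level steel bar about 10 mm thick and 100 mm long along the rack's y, 64 mm above the table; it moves with the shelf. About 30 mm are free between the bar and the shelf front behind it (upper edge 82 mm above the table; the switch behind is 90 mm high). It can be pinched across from above.
- injector: Bystander: white box 110 x 60 x 34 mm to the left of the bracket, loose; origin under its centre.
- screwdriver: Bystander: screwdriver 180 mm long lying in front of the bracket, roughly across, loose; origin under it.
- jar: Bystander: closed glass jar 64 mm diameter, 80 mm high, to the right of the shelf, loose; origin under its centre.
- mug: Bystander: white mug 80 mm diameter, 90 mm high, front left on the table, loose; origin under its centre.

How it is judged:
By the outcome, as a careful person would: the job done as asked, in the order asked, and still so for the second after the job is handed in, with the robot touching nothing.
It also fails if it takes over 56 s, if anything falls off the work surface, if the arm or the gripper's body presses on something with over 40 N, if the wrist force passes 120 N, or if a joint passes its speed limit or range.

## Working session

There is one attempt and no reset: what is moved stays moved. The work goes in short steps, Python scripts to look and compute and a tool call to move; the robot and the scene stay as the last step left them, time stands still between calls to the robot, and variables do not carry over. Pictures are saved under pics/ and viewed, at most 12 in all, crops included, and the job is handed in when it is done.

Besides the shell and the picture viewer there is one more tool, called after "Emit:" as a command line: name --pt "numbers of a row" for each row, then --argument value for the rest. send_rows: Moves the arm, as the interface text tells. Its arguments: {"type":"object","properties":{"motion":{"type":"array"},"force":{"type":"number"}},"required":["motion"]}

```bash
ls; mkdir -p pics; cat > h.py <<'E'
import numpy as np, cv2
from bench import bot
from scipy.spatial.transform import Rotation as Ro
def f(c): return c["color"].shape[0]/2/np.tan(np.radians(c["vfov"])/2)
def ray(c,u,v):
    R=np.array(c["R"]);t=np.array(c["t"])
    d=R.T@np.array([(u-c["cx"])/f(c),(v-c["cy"])/f(c),1]); return -R.T@t, d/np.linalg.norm(d)
def onz(c,u,v,z):
    o,d=ray(c,u,v); return o+d*(z-o[2])/d[2]
def proj(c,X):
    p=np.array(c["R"])@np.array(X)+np.array(c["t"]); return np.array([c["cx"]+f(c)*p[0]/p[2],c["cy"]+f(c)*p[1]/p[2]])
def tri(L):
    A=np.zeros((3,3));b=np.zeros(3)
    for c,u,v in L:
        o,d=ray(c,u,v);P=np.eye(3)-np.outer(d,d);A+=P;b+=P@o
    X=np.linalg.solve(A,b)
    return X,[np.round(proj(c,X)-[u,v],1).tolist() for c,u,v in L]
E
python3 - <<'E'
from h import *
S=bot.capture("scene");D=bot.capture("side");W=bot.capture("wrist")
im=[]
for n,c in zip(("scene","side","wrist"),(S,D,W)):
    cv2.imwrite(f"pics/{n}0.png",c["color"])
    print(n,c["vfov"],c["cx"],c["cy"],"cam",np.round(-np.array(c["R"]).T@np.array(c["t"])),"lens" , [k for k in c])
    for t in ["pin","bracket","shelf_handle","shelf","injector","screwdriver","jar","mug","rack"]:
        r=bot.silhouettes(t,c)
        for q in r[:2]:
            b=np.array(q["box"])*[560,420,560,420]; print(t,round(q["p"],2),np.round(b),q["pixels"].sum())
print(bot.state())
E
```

```text
pics
scene 44.29706659320564 289.7779559596393 199.40818634939484 cam [1123.  961. 1006.] lens ['color', 'vfov', 'cx', 'cy', 'R', 't', 'shot']
pin 0.67 [241. 181. 260. 214.] 203
bracket 0.83 [234. 188. 277. 234.] 992
shelf_handle 0.98 [187. 149. 260. 224.] 2590
shelf 0.72 [190. 149. 258. 222.] 2654
injector 0.91 [252. 274. 300. 300.] 1138
screwdriver 0.52 [285. 207. 323. 249.] 279
jar 0.58 [213. 127. 234. 155.] 338
mug 0.66 [416. 241. 460. 295.] 1605
mug 0.52 [232. 188. 276. 232.] 949
rack 0.65 [179. 139. 276. 251.] 5663
side 53.651245892373964 284.415882196454 207.04475817775037 cam [ 289. -610.  847.] lens ['color', 'vfov', 'cx', 'cy', 'R', 't', 'shot']
pin 0.89 [313. 215. 338. 244.] 302
bracket 0.63 [307. 185. 347. 246.] 1213
shelf_handle 0.83 [303. 236. 402. 346.] 6696
shelf 0.97 [305. 235. 408. 346.] 6792
shelf 0.71 [273. 224. 288. 254.] 234
injector 0.63 [300. 168. 339. 192.] 687
screwdriver 0.76 [270. 221. 288. 256.] 251
screwdriver 0.55 [181. 138. 210. 173.] 928
jar 0.96 [330. 371. 362. 411.] 1297
mug 0.63 [178. 138. 208. 173.] 931
rack 0.55 [303. 184. 425. 360.] 10023
rack 0
[... 205 characters left out ...]
ock': 1.5, 'joints': array([ 1.06937875e+00,  1.23807208e-01,  1.65031145e+00,  1.52680593e-05,
        1.36750701e+00, -8.26094477e-02]), 'qd': array([-0.00193725,  0.00218921, -0.0010413 , -0.00126263,  0.00126618,
       -0.00039438]), 'joint_efforts': array([-2.84993524e-05, -4.23578131e+01, -3.65746164e+01, -3.46105207e-05,
        4.74902645e-04, -1.40378069e-05]), 'eef_pos': array([264.35650791, 593.79470708, 239.31076355]), 'tool_rot': array([ 2.07878527e-01,  9.78154649e-01, -1.36596081e-05, -1.19134891e-05]), 'contact_force': array([ 0.38660697, -0.3438243 , -0.62981034]), 'ft_torque': array([ 0.00892265, -0.05864038,  0.03036737]), 'finger_force': 0.0, 'width': 0.9975993081608736}
```

View pics/scene0.png

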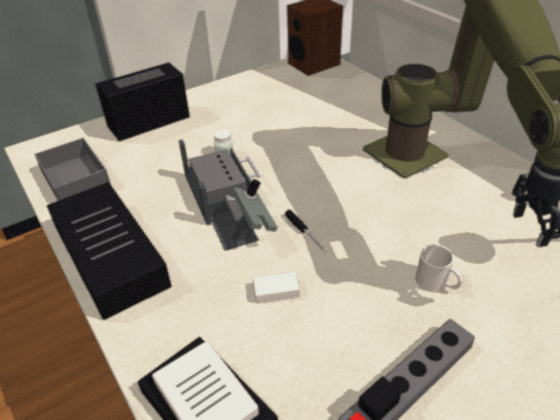

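View pics/side0.png

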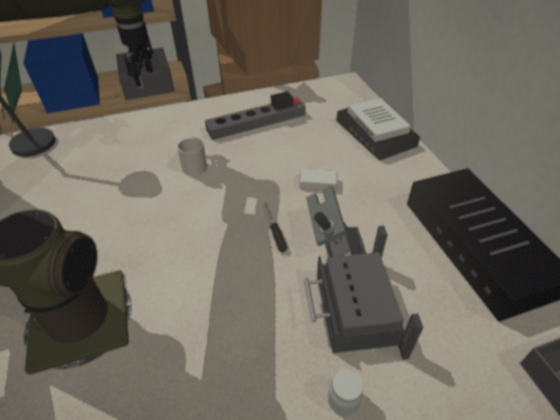

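The scene view shows the rack at about (225,195): shelf and switch at left, sloping bracket with the black pin grip at (254,187), screwdriver at (300,225) and injector at (276,287). The side view shows the pin grip at (323,222), the handle bar at (312,300) and the notch mouth at about (320,195).

```bash
python3 - <<'E'
from h import *
S=bot.capture("scene");D=bot.capture("side");W=bot.capture("wrist")
print("grip top",tri([(S,255,183),(D,321,216)]))
print("handle mid",tri([(S,249,167),(D,311,299)]))
for n,u,v in (("inj",276,287),("scr",300,225),("jar",224,142)): print(n,onz(S,u,v,20))
R=Ro.from_quat(bot.state()["tool_rot"]).as_matrix()
print(np.round(R,2)); p=bot.state()["eef_pos"]
o=-W["R"].T@W["t"]
print("cam in tool",R.T@(o-p)); print(np.round(R.T@W["R"].T,3))
E
```

```text
grip top (array([583.02744208,  -3.28601206, 139.03947718]), [[-0.3, 0.0], [-0.4, -0.0]])
handle mid (array([ 503.64711064, -163.70844818,   63.14227154]), [[1.5, -0.2], [2.1, 0.3]])
inj [686.17706556 247.75710166  20.        ]
scr [506.794534  100.5388061  20.       ]
jar [ 473.52330835 -391.14722746   20.        ]
[[-0.91  0.41 -0.  ]
 [ 0.41  0.91 -0.  ]
 [ 0.   -0.   -1.  ]]
cam in tool [  81.79808823   -0.52826548 -135.02994775]
[[ 0.    -0.947 -0.322]
 [ 1.     0.    -0.001]
 [ 0.001 -0.322  0.947]]
```

Emit:
send_rows --pt "-32 -24 -2.5 0 1" --pt "-32 -24 -2.5 0 1" --pt "-32 -24 -2.5 0 1" --pt "-32 -24 -2.5 0 1" --pt "-32 -24 -2.5 0 1" --pt "-32 -24 -2.5 0 1" --pt "-32 -24 -2.5 0 1" --pt "-32 -24 -2.5 0 1" --pt "-32 -24 -2.5 0 1" --pt "-32 -24 -2.5 0 1" --pt "-32 -24 -2.5 0 1" --pt "-32 -24 -2.5 0 1" --pt "-32 -24 -2.5 0 1" --pt "-32 -24 -2.5 0 1" --pt "-32 -24 -2.5 0 1" --pt "-32 -24 -2.5 0 1" --pt "0 0 0 -8 1" --pt "0 0 0 -8 1" --pt "0 0 0 -8 1" --pt "0 0 0 0 1"

```text
clock: 3.65
eef_pos: [576.0, 34.6, 279.3]
tool_rot: [0.0, 1.0, 0.0, -0.0]
contact_force: [0.3, -0.7, 0.7]
width: 1.001
finger_force: 0.0
```

```bash
python3 - <<'E'
from h import *
W=bot.capture("wrist");cv2.imwrite("pics/w1.png",cv2.resize(W["color"],(800,600),interpolation=cv2.INTER_CUBIC))
np.save("w1.npy",W,allow_pickle=True)
s=bot.state();print(s["clock"],s["eef_pos"],s["tool_rot"],s["joints"])
for t in ["pin","bracket","shelf_handle"]:
    for q in bot.recognise(t,W)[:2]: print(t,q["p"],np.round(np.array(q["box"])*[560,420,560,420]))
E
```

```text
3.7 [575.95676106  34.70377286 279.35539717] [1.42547787e-03 9.99998983e-01 3.91168135e-06 4.58409897e-05] [-3.28518027e-02 -5.88611997e-02  1.77035967e+00  1.08071908e-05
  1.43000279e+00 -1.60079869e+00]
pin 0.95 [211. 186. 253. 235.]
bracket 0.64 [186. 165. 379. 280.]
shelf_handle 0.71 [  0.  71. 201. 291.]
```

View pics/w1.png

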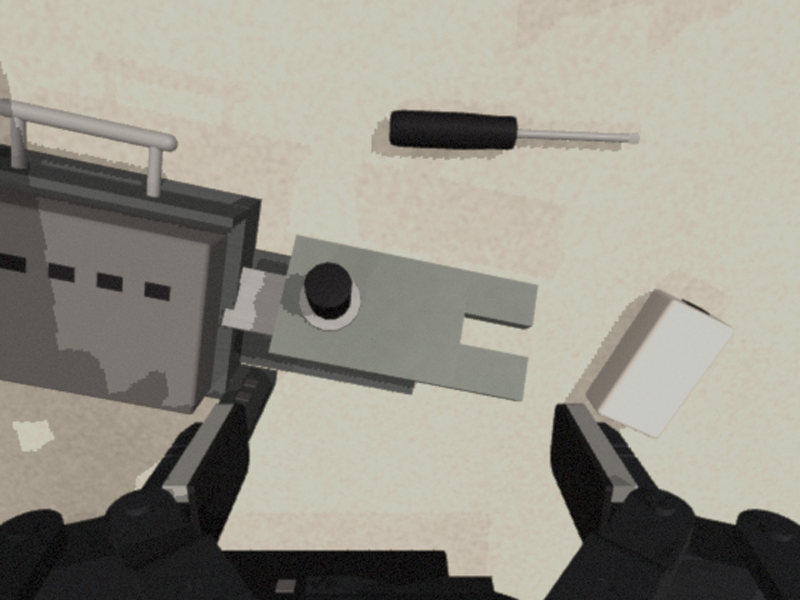

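The wrist view (800x600) shows the pin grip top at (328,281), the plate corners at (297,236), (538,286), (522,400), (270,353), the notch between (466,313) and (530,342), and the handle bar ending at (172,142). The screwdriver is in front at (510,135) and the injector at (660,365).

```bash
cat >> h.py <<'E'
from scipy.optimize import least_squares
c30,s30=np.cos(np.pi/6),.5
BR=np.array([[c30,0,-s30],[0,1,0],[s30,0,c30]])  # bracket axes in rack
def br2w(p,P):
    x,y,z,a=p; return np.array([x,y,z])+Ro.from_euler("z",a).as_matrix()@BR@np.array(P,float)
PL=[(-38,-30,0),(-38,130,0),(38,130,0),(38,-30,0),(-10,130,0),(10,130,0),(-10,85,0),(10,85,0)]
def fit(obs):  # list of (cam, P, (u,v))
    g=lambda p:np.concatenate([proj(c,br2w(p,P))-uv for c,P,uv in obs])
    r=least_squares(g,[590,0,100,-.15],x_scale=[10,10,10,.1],loss="soft_l1"); return r.x,np.round(g(r.x).reshape(-1,2),1)
E
python3 - <<'E'
from h import *
W=np.load("w1.npy",allow_pickle=True).item()
px=[(297,236),(538,286),(522,400),(270,353),(534,328),(527,356),(466,313),(460,344)]
obs=[(W,P,np.array(u)*.7) for P,u in zip(PL,px)]+[(W,(0,0,50),np.array((328,281))*.7)]
p,r=fit(obs);print(p,r.tolist())
np.save("p.npy",p)
for n,P in (("griptop",(0,0,50)),("gr",(0,0,34)),("notch",(0,100,0))): print(n,br2w(p,P))
print("tool z angle world", Ro.from_quat(bot.state()["tool_rot"]).as_matrix()[:,0])
a=p[3];print("handle pred axis y=-170:",onz(W,172*.7,142*.7,64),"yaw deg",np.degrees(a))
E
```

```text
[ 6.02765980e+02 -9.51712942e+00  9.88314599e+01 -2.10110016e-01] [[0.0, -0.5], [-0.1, -0.5], [0.3, 0.6], [-0.2, -0.5], [-1.2, -0.9], [0.9, 0.7], [-0.7, 0.0], [0.0, -0.3], [0.7, 2.9]]
griptop [578.3157809   -4.30294197 142.13273008]
gr [586.13984469  -5.97148196 128.27632362]
notch [623.62273008  88.28366805  98.83145989]
tool z angle world [-9.99998733e-01  1.58914146e-03 -9.48343205e-05]
handle pred axis y=-170: [ 507.74845911 -110.45214352   64.        ] yaw deg -12.038417178313432
```

Emit:
send_rows --pt "0 0 0 6 1" --pt "0 0 0 6 1" --pt "-9 -19 40 0 1" --pt "-9 -19 40 0 1" --pt "0 0 0 0 1"

```text
clock: 4.35
eef_pos: [582.1, -7.2, 192.3]
tool_rot: [0.106, 0.994, -0.0, -0.006]
contact_force: [0.5, -0.1, -1.2]
width: 0.998
finger_force: 0.0
```

```bash
python3 - <<'E'
from h import *
W=bot.capture("wrist");cv2.imwrite("pics/w2.png",cv2.resize(W["color"],(800,600),interpolation=cv2.INTER_CUBIC))
np.save("w2.npy",W,allow_pickle=True)
s=bot.state();print(s["clock"],s["eef_pos"],s["tool_rot"],s["joints"])
p=np.load("p.npy")
for P in PL+[(0,0,50)]: print(P,proj(W,br2w(p,P))/.7)
E
```

```text
4.4 [583.61263927  -6.46628982 195.71277222] [ 1.05749898e-01  9.94386359e-01  8.71040655e-05 -3.56671578e-03] [-1.03134416e-01  1.40872785e-02  1.84046353e+00  2.01959261e-04
  1.29417477e+00 -1.46208924e+00]
(-38, -30, 0) [344.15670574 273.68879946]
(-38, 130, 0) [675.29618219 273.20265751]
(38, 130, 0) [693.31364598 435.47726847]
(38, -30, 0) [340.67576494 435.60932887]
(-10, 130, 0) [681.6726362  330.63230503]
(10, 130, 0) [686.40970809 373.29682796]
(-10, 85, 0) [586.2432019  330.73546711]
(10, 85, 0) [589.38530523 373.37381738]
(0, 0, 50) [407.63521193 337.57904316]
```

View pics/w2.png

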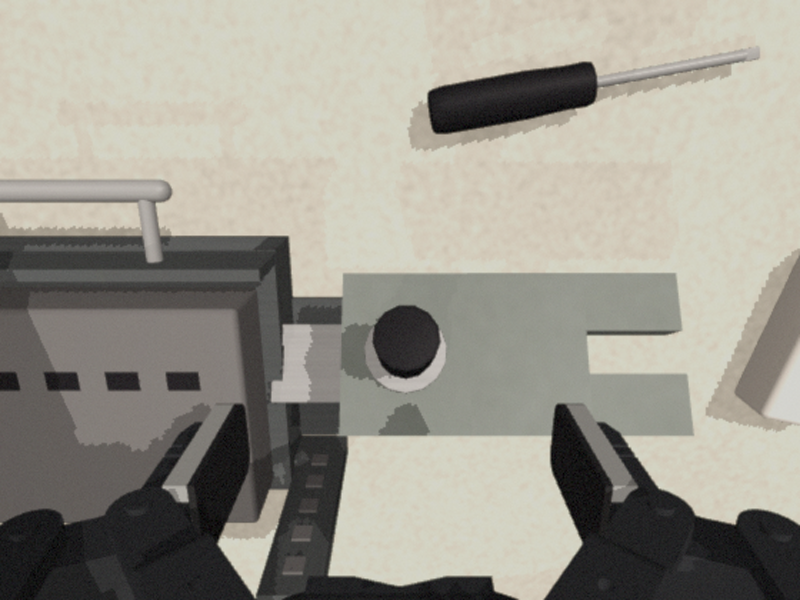

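The second view matches the fitted model to about 1 px: grip top at (406,338), plate corners at (344,273), (676,273), (692,435), (341,435). A rear post shows at (300,510); I check its clearance to the fingers.

```bash
python3 - <<'E'
from h import *
D=bot.capture("side");W=bot.capture("wrist");p=np.load("p.npy")
Rz=Ro.from_euler("z",-p[3]).as_matrix()
rk=lambda X:Rz@(np.array(X)-[p[0],p[1],0])
print("post top side",rk(onz(D,381,229,135)),rk(onz(D,415,318,135)))
print("post wrist 135:",rk(onz(W,265*.7,600*.7,135)),rk(onz(W,340*.7,440*.7,10)))
print("shelf right edge front",rk(onz(W,290*.7,238*.7,82)),"handle end",rk(onz(W,168*.7,190*.7,64)))
s=bot.state();print(s["clock"],s["eef_pos"],s["tool_rot"])
R=Ro.from_quat(s["tool_rot"]).as_matrix()
g=br2w(p,(0,0,35))-[0,0,11];print("need tool",R.T@(g-s["eef_pos"]))
E
```

```text
post top side [109.704403  -51.9428623 135.       ] [ 110.0101902  -280.00885174  135.        ]
post wrist 135: [122.31192024 -66.85754358 135.        ] [114.48880785 -43.30520326  10.        ]
shelf right edge front [-45.72762644 -53.87601278  82.        ] handle end [ -66.33677972 -117.16247462   64.        ]
4.5 [586.21508942  -5.8153889  200.59592636] [1.04805901e-01 9.94492434e-01 1.78755901e-04 6.99533625e-04]
need tool [ 0.65268567 -0.20969876 82.45267433]
```

Emit:
send_rows --pt "0 0 20 0 0.65" --pt "0 0 20 0 0.65" --pt "0 0 20 0 0.65" --pt "0 0 22 0 0.65" --pt "0 0 0 0 0.65" --pt "0 0 0 0 0.65" --pt "0 0 0 0 0.2" --pt "0 0 0 0 0.2" --pt "0 0 0 0 0.2" --pt "0 0 0 0 0.2" --pt "0 0 0 0 0.2" --pt "0 0 0 0 0.2" --force 60

```text
clock: 5.7
eef_pos: [586.9, -6.0, 119.7]
tool_rot: [0.105, 0.995, 0.0, 0.002]
contact_force: [-1.0, 1.1, 6.8]
width: 0.293
finger_force: 58.6
```

```bash
python3 - <<'E'
from h import *
s=bot.state();print(s)
E
```

```text
{'clock': 5.7, 'joints': array([-1.01920976e-01,  8.85179722e-02,  1.89840981e+00,  5.14601135e-04,
        1.15139400e+00, -1.46346260e+00]), 'qd': array([ 2.90369570e-03,  4.25442407e-04,  8.43789729e-04, -1.35086025e-03,
        1.13875014e-04, -4.45814535e-05]), 'joint_efforts': array([-7.64925107e-01, -3.41040409e+01, -3.08719969e+01, -2.24869894e-01,
       -3.70777063e-01, -5.11142338e-03]), 'eef_pos': array([586.93988054,  -6.02350235, 119.71827764]), 'tool_rot': array([1.04540241e-01, 9.94519285e-01, 2.39597229e-04, 1.63478937e-03]), 'contact_force': array([-0.97828114,  1.14702338,  6.8493522 ]), 'ft_torque': array([0.12319477, 0.22730958, 0.02319901]), 'finger_force': 58.64190459251404, 'width': 0.29262363796848695}
```

Emit:
send_rows --pt "2.5 0 -4.33 0 0.2" --pt "5 0 -8.66 0 0.2" --pt "5 0 -8.66 0 0.2" --pt "0 0 0 0 0.2" --pt "0 0 0 0 0.2"

```text
clock: 6.2
eef_pos: [573.6, -3.6, 139.9]
tool_rot: [0.104, 0.995, -0.0, 0.001]
contact_force: [0.6, 0.7, 1.9]
width: 0.287
finger_force: 58.9
```

Emit:
send_rows --pt "5 0 -8.66 0 0.2" --pt "5 0 -8.66 0 0.2" --pt "5 0 -8.66 0 0.2" --pt "5 0 -8.66 0 0.2" --pt "5 0 -8.66 0 0.2" --pt "5 0 -8.66 0 0.2" --pt "5 0 -8.66 0 0.2" --pt "5 0 -8.66 0 0.2" --pt "0 0 0 0 0.2" --pt "0 0 0 0 0.2" --pt "0 0 0 0 0.2"

```text
clock: 7.3
eef_pos: [533.9, 4.8, 207.7]
tool_rot: [0.105, 0.995, -0.0, -0.001]
contact_force: [1.5, 0.8, -1.1]
width: 0.29
finger_force: 59.1
```

```bash
python3 - <<'E'
from h import *
W=bot.capture("wrist");D=bot.capture("side")
np.save("w3.npy",W,allow_pickle=True)
p=np.load("p.npy");s=bot.state();print(s["clock"],s["eef_pos"],s["contact_force"],s["finger_force"],s["width"])
R=Ro.from_quat(s["tool_rot"]).as_matrix()
print("tool vs bracket: ",(Ro.from_euler("z",p[3]).as_matrix()@BR).T@(s["eef_pos"]+R@[0,0,-11]-p[:3]))
cv2.imwrite("pics/w3.png",np.vstack([cv2.resize(W["color"],(400,300)),cv2.resize(D["color"][130:270,230:417],(400,300),interpolation=cv2.INTER_CUBIC)]))
E
```

```text
7.4 [534.04078163   4.76879527 207.56544184] [-0.25584746  0.86938128 -1.49815728] 59.13279891014099 0.2860156482026533
tool vs bracket:  [ -0.90920947  -0.35995552 138.78181359]
```

View pics/w3.png

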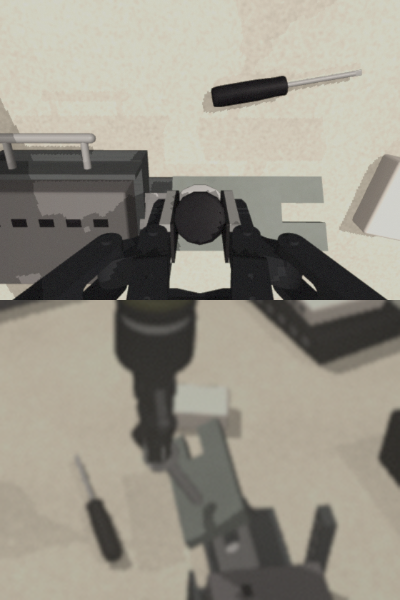

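The pin is clear of the bore and held, still aligned with its axis; the notch is free. Next I move it over the notch.

Emit:
send_rows --pt "0 10 0 0 0.2" --pt "0 20 0 0 0.2" --pt "0 20 0 0 0.2" --pt "0 20 0 0 0.2" --pt "0 20 0 0 0.2" --pt "0 10 0 0 0.2" --pt "0 0 0 0 0.2" --pt "0 0 0 0 0.2" --pt "0 0 0 0 0.2"

```text
clock: 8.3
eef_pos: [555.0, 102.0, 208.1]
tool_rot: [0.105, 0.994, -0.0, -0.0]
contact_force: [-0.1, -1.0, -2.4]
width: 0.287
finger_force: 59.2
```

```bash
cat > chk.py <<'E'
from h import *
def chk(name,box):
    W=bot.capture("wrist");D=bot.capture("side");S=bot.capture("scene")
    p=np.load("p.npy");s=bot.state();print(s["clock"],s["eef_pos"],s["contact_force"],s["finger_force"],s["width"])
    R=Ro.from_quat(s["tool_rot"]).as_matrix();B=(Ro.from_euler("z",p[3]).as_matrix()@BR)
    g=B.T@(s["eef_pos"]+R@[0,0,-11]-p[:3]); print("grasp pt in bracket",g)
    for n,c in (("D",D),("S",S)):
        print(n,"tip,collar",[np.round(proj(c,br2w(p,g+[0,0,z]))).tolist() for z in (-35-85,-35,15)],"notch",np.round(proj(c,br2w(p,(0,100,0)))))
    cr=lambda c,b:cv2.resize(c["color"][b[1]:b[1]+90,b[0]:b[0]+120],(400,300),interpolation=cv2.INTER_CUBIC)
    cv2.imwrite(f"pics/{name}.png",np.hstack([cv2.resize(W["color"],(400,300)),cr(D,box[0]),cr(S,box[1])])[:, :1200] if 0 else np.vstack([np.hstack([cr(D,box[0]),cr(S,box[1])]),np.hstack([cv2.resize(W["color"],(400,300)),np.zeros((300,400,3),np.uint8)])]))
E
python3 -c "
from chk import *
chk('w4',[(265,150),(205,165)])"
```

```text
8.45 [555.04182807 101.97625799 208.2913952 ] [-0.544526   -0.02463618 -0.65707558] 59.15967643260956 0.2899540363897708
grasp pt in bracket [ -0.32991821  99.0885782  139.28563047]
D tip,collar [[317.0, 195.0], [302.0, 174.0], [291.0, 161.0]] notch [321. 199.]
S tip,collar [[264.0, 212.0], [278.0, 186.0], [287.0, 170.0]] notch [261. 218.]
```

View pics/w4.png

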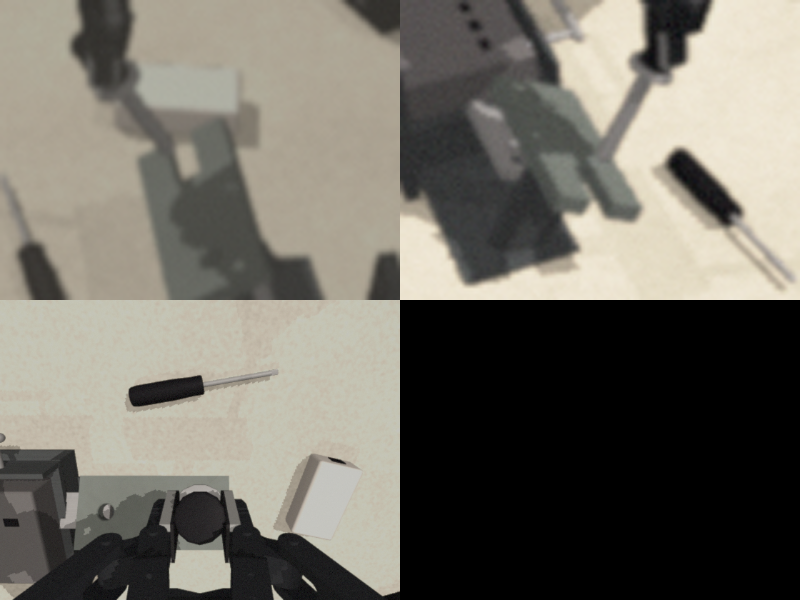

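Side crop: the shank tip is at the notch's slot (172,152), and the model agrees within 1 px. The scene crop is consistent with this. I lower it along the normal.

Emit:
send_rows --pt "-2.5 0 4.33 0 0.2" --pt "-2.5 0 4.33 0 0.2" --pt "-2.5 0 4.33 0 0.2" --pt "-2.5 0 4.33 0 0.2" --pt "-2.5 0 4.33 0 0.2" --pt "-2.5 0 4.33 0 0.2" --pt "-2.5 0 4.33 0 0.2" --pt "-2.5 0 4.33 0 0.2" --pt "0 0 0 0 0.2" --pt "0 0 0 0 0.2"

```text
clock: 9.45
eef_pos: [574.7, 98.4, 173.5]
tool_rot: [0.105, 0.995, -0.0, -0.0]
contact_force: [0.5, -0.1, -1.4]
width: 0.288
finger_force: 59.2
```

```bash
python3 -c "
from chk import *
chk('w5',[(265,150),(205,165)]);print(bot.state()['ft_torque'])"
```

```text
9.6 [574.64406814  98.48294846 173.85604184] [ 0.22226283 -0.08002608 -1.73961407] 59.160080552101135 0.2890483327507818
grasp pt in bracket [-0.31508559 99.75879394 99.5145457 ]
D tip,collar [[324.0, 203.0], [309.0, 184.0], [300.0, 171.0]] notch [321. 199.]
S tip,collar [[258.0, 224.0], [272.0, 199.0], [280.0, 183.0]] notch [261. 218.]
[-0.02355    -0.00285394 -0.01948776]
```

View pics/w5.png

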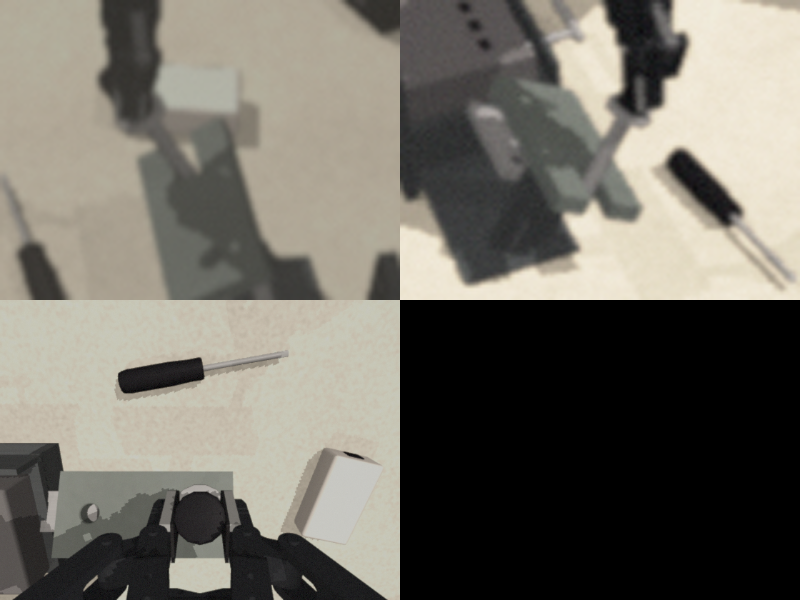

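The tip is in the slot between the prongs (scene crop (592,185)) with no contact force. I keep lowering.

Emit:
send_rows --pt "-2.5 0 4.33 0 0.2" --pt "-2.5 0 4.33 0 0.2" --pt "-2.5 0 4.33 0 0.2" --pt "-2.5 0 4.33 0 0.2" --pt "-2.5 0 4.33 0 0.2" --pt "-2.5 0 4.33 0 0.2" --pt "-2.5 0 4.33 0 0.2" --pt "-2.5 0 4.33 0 0.2" --pt "-2.5 0 4.33 0 0.2" --pt "-2.5 0 4.33 0 0.2" --pt "-2.5 0 4.33 0 0.2" --pt "-2.5 0 4.33 0 0.2" --pt "0 0 0 0 0.2" --pt "0 0 0 0 0.2"

```text
clock: 11.0
eef_pos: [604.0, 92.2, 121.6]
tool_rot: [0.105, 0.995, -0.0, -0.0]
contact_force: [0.9, -0.0, -1.4]
width: 0.284
finger_force: 59.2
```

Emit:
send_rows --pt "-1 0 1.73 0 0.2" --pt "-0.5 0 0.87 0 0.2" --pt "0 0 0 0 0.2" --pt "0 0 0 0 0.2"

```text
clock: 11.4
eef_pos: [605.4, 91.9, 119.1]
tool_rot: [0.104, 0.995, -0.0, 0.0]
contact_force: [0.9, 0.5, -0.9]
width: 0.289
finger_force: 59.2
```

```bash
python3 -c "
from chk import *
chk('w6',[(265,150),(205,165)]);print(bot.state()['ft_torque'])"
```

```text
11.55 [605.47064311  91.89740759 119.15686628] [ 1.17500177  0.4149782  -1.15028067] 59.158533811569214 0.2853375861372471
grasp pt in bracket [-0.36580736 99.74798248 36.38266247]
D tip,collar [[334.0, 217.0], [320.0, 198.0], [312.0, 187.0]] notch [321. 199.]
S tip,collar [[248.0, 242.0], [261.0, 218.0], [269.0, 203.0]] notch [261. 218.]
[0.0103926  0.01094669 0.0512762 ]
```

Emit:
send_rows --pt "-1.7 0 -1 0 0.2" --pt "0 0 0 0 0.2" --pt "-0.4 0 0.7 0 0.2" --pt "-0.4 0 0.7 0 0.2" --pt "0 0 0 0 0.2" --pt "0 0 0 0 0.2"

```text
clock: 12.15
eef_pos: [607.7, 91.5, 119.7]
tool_rot: [0.104, 0.995, -0.0, -0.0]
contact_force: [-4.4, 0.7, 5.5]
width: 0.285
finger_force: 59.8
```

```bash
python3 -c "
from chk import *
chk('w6',[(265,150),(205,165)]);print(bot.state()['ft_torque'])"
```

```text
12.3 [607.69474861  91.48615846 119.64355798] [-3.9986835   0.78993174  5.86681168] 59.77332830429077 0.28735580606165223
grasp pt in bracket [ 1.84386747 99.81085581 35.668886  ]
D tip,collar [[335.0, 216.0], [321.0, 198.0], [312.0, 187.0]] notch [321. 199.]
S tip,collar [[247.0, 243.0], [260.0, 218.0], [269.0, 203.0]] notch [261. 218.]
[-0.06060372  0.69634315 -0.02242013]
```

View pics/w6.png

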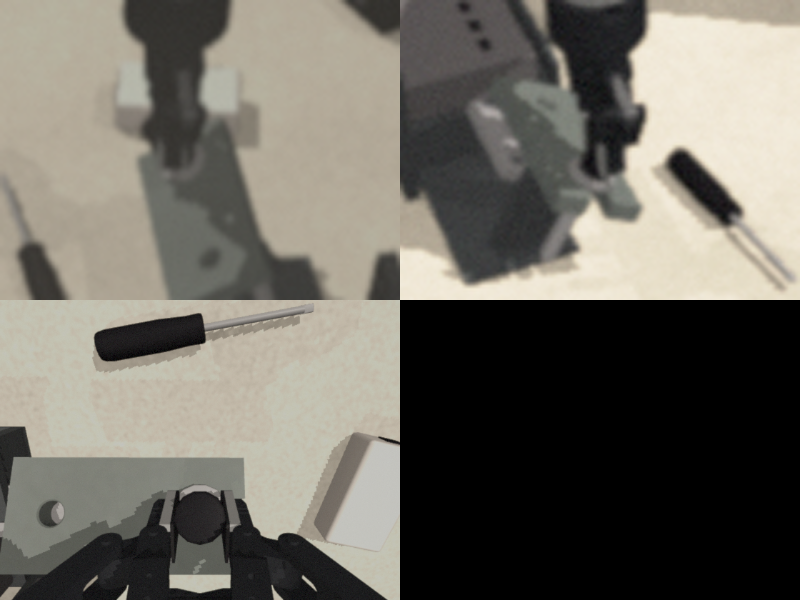

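The collar sits on the plate (reaction about 7 N along the normal) and the shank shows below the plate at (560,235) in the scene crop. I release it and rise.

Emit:
send_rows --pt "0 0 0 0 0.6" --pt "0 0 0 0 0.6" --pt "0 0 0 0 0.6" --pt "0 0 0 0 0.6" --pt "0 0 -10 0 0.6" --pt "0 0 -25 0 0.6" --pt "0 0 -30 0 0.6" --pt "0 0 -30 0 0.6" --pt "0 0 0 0 0.6" --pt "0 0 0 0 0.6" --pt "0 0 0 0 0.6"

```text
clock: 13.4
eef_pos: [607.2, 91.3, 212.4]
tool_rot: [0.104, 0.995, -0.0, -0.001]
contact_force: [0.0, -0.0, 0.3]
width: 0.601
finger_force: 0.0
```

```bash
python3 - <<'E'
from h import *
W=bot.capture("wrist");S=bot.capture("scene");D=bot.capture("side")
p=np.load("p.npy");s=bot.state();print(s["clock"],s["eef_pos"])
print("pred grip top, collar ctr",[(np.round(proj(c,br2w(p,(0,100,50)))),np.round(proj(c,br2w(p,(0,100,6))))) for c in (W,S,D)])
for c in (W,S,D):
    for q in bot.recognise("pin",c)[:1]: print(q["p"],np.round(np.array(q["box"])*[560,420,560,420]))
Ry=Ro.from_euler("z",p[3]).as_matrix()
h=np.array([p[0],p[1],0])+Ry@[-66,-170,64]
R=Ro.from_quat(s["tool_rot"]).as_matrix()
print("handle",h,"tool delta for TCP at bar z64-11",R.T@(h-[0,0,11]-s["eef_pos"]))
print("handle proj S,D",proj(S,h),proj(D,h))
cr=lambda c,b:cv2.resize(c["color"][b[1]:b[1]+90,b[0]:b[0]+120],(400,300),interpolation=cv2.INTER_CUBIC)
cv2.imwrite("pics/w7.png",np.vstack([np.hstack([cr(D,(265,150)),cr(S,(205,165))]),np.hstack([cv2.resize(W["color"],(400,300)),cr(D,(265,250))])]))
E
```

```text
13.55 [607.08741129  91.31268341 211.86922021]
pred grip top, collar ctr [(array([282., 216.]), array([282., 227.])), (array([269., 203.]), array([262., 216.])), (array([312., 187.]), array([320., 197.]))]
0.92 [258. 191. 309. 257.]
0.63 [251. 204. 274. 244.]
0.7 [306. 187. 324. 206.]
handle [ 502.76097925 -162.01303026   64.        ] tool delta for TCP at bar z64-11 [  48.96385022 -269.34228699  159.23135549]
handle proj S,D [250.97321493 166.77588853] [312.40419184 298.55395829]
```

View pics/w7.png

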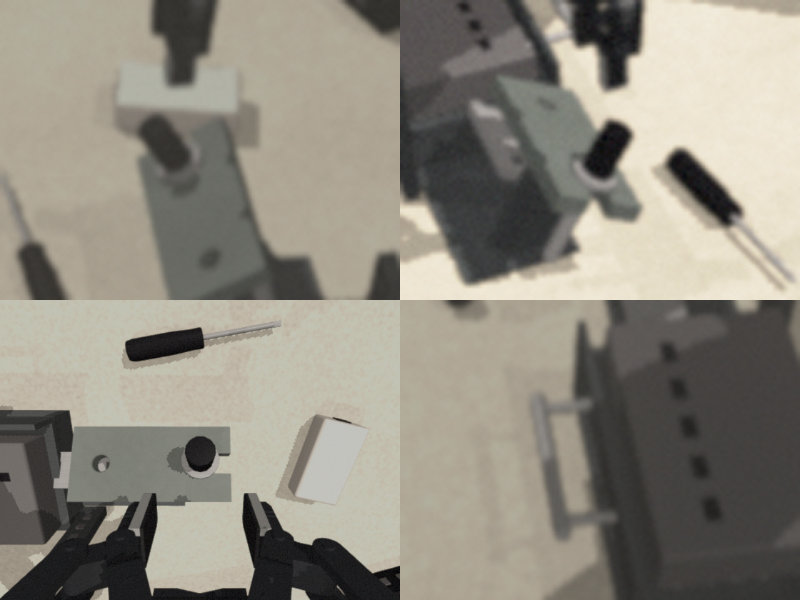

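The pin is parked: collar flat around the slot at (200,460) in the wrist view, bore empty at (100,463). The handle bar runs from (540,400) to (562,530) in the lower-right crop, matching the prediction. Next I turn 90° and go over the handle.

Emit:
send_rows --pt "0 0 0 8.5 0.6" --pt "0 0 0 8.5 0.6" --pt "0 0 0 8.5 0.6" --pt "0 0 0 8.5 0.6" --pt "0 0 0 8.5 0.6" --pt "0 0 0 8.5 0.6" --pt "0 0 0 8.5 0.6" --pt "0 0 0 8.5 0.6" --pt "0 0 0 8.5 0.6" --pt "0 0 0 8.5 0.6" --pt "0 0 0 5 0.3" --pt "-34 -6 0 0 0.3" --pt "-34 -6 0 0 0.3" --pt "-34 -6 0 0 0.3" --pt "-34 -6 0 0 0.3" --pt "-34 -6 10 0 0.3" --pt "-34 -6 20 0 0.3" --pt "-34 -6 20 0 0.3" --pt "-31 -7 12 0 0.3" --pt "0 0 0 0 0.3"

```text
clock: 15.7
eef_pos: [501.4, -163.5, 148.9]
tool_rot: [0.778, 0.628, -0.001, -0.002]
contact_force: [-0.0, 1.0, 0.5]
width: 0.304
finger_force: 0.0
```

Emit:
send_rows --pt "0 0 0 0 0.3" --pt "0 0 0 0 0.3"

```text
clock: 15.9
eef_pos: [504.8, -161.2, 152.4]
tool_rot: [0.777, 0.63, 0.0, 0.0]
contact_force: [0.3, -0.4, -0.2]
width: 0.298
finger_force: 0.0
```

```bash
python3 - <<'E'
from h import *
W=bot.capture("wrist")
p=np.load("p.npy");s=bot.state();print(s["clock"],s["eef_pos"],s["tool_rot"],s["joints"],s["width"])
Ry=Ro.from_euler("z",p[3]).as_matrix()
P=lambda q:np.array([p[0],p[1],0])+Ry@np.array(q,float)
R=Ro.from_quat(s["tool_rot"]).as_matrix();print(R@[1,0,0],R@[0,1,0])
print("delta",R.T@(P((-66,-170,57))-s["eef_pos"]))
v=W["color"].copy()
for q in ((-66,-120,64),(-66,-220,64),(-66,-170,64)): u=proj(W,P(q));print(u/.7);cv2.circle(v,tuple(int(i) for i in u),2,(0,0,255),-1)
cv2.imwrite("pics/w8.png",cv2.resize(v,(800,600)))
E
```

```text
15.95 [ 504.94604793 -160.96106566  152.50877992] [7.76740471e-01 6.29820386e-01 4.37672179e-04 5.75015182e-04] [-4.10019693e-01 -7.20198120e-02  2.00059379e+00  2.62923174e-04
  1.21159454e+00 -2.01959936e-01] 0.30115081712141367
[ 2.06652181e-01  9.78414470e-01 -4.43971784e-05] [ 0.97841346 -0.2066519   0.00144458]
delta [-1.47656627 -2.05848066 95.50597158]
[392.43927387 202.34215918]
[393.00777821 412.3609225 ]
[392.74280762 314.47460623]
```

View pics/w8.png

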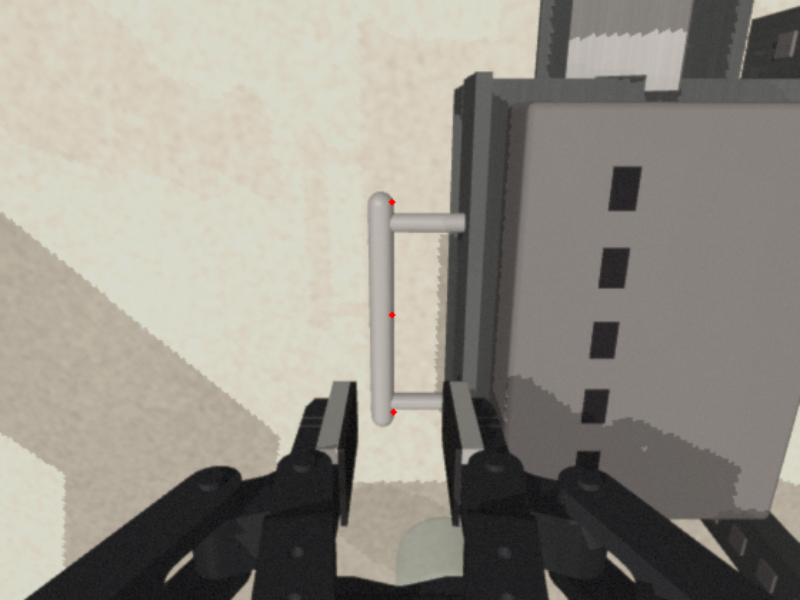

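The wrist view shows the bar's centre line at column 381, between handle posts at rows 222 and 400. That is about 7 mm in front of the finger mid-plane (column 400), so I shift by -6.5 and descend.

Emit:
send_rows --pt "-1 -6.5 15 0 0.3" --pt "0 0 20 0 0.3" --pt "0 0 15 0 0.3" --pt "0 0 0 0 0.3" --pt "0 0 0 0 0.3" --pt "0 0 0 0 0.3"

```text
clock: 16.55
eef_pos: [498.2, -161.3, 102.5]
tool_rot: [0.777, 0.629, 0.0, 0.001]
contact_force: [0.7, -0.6, 0.4]
width: 0.302
finger_force: 0.0
```

```bash
python3 - <<'E'
from h import *
W=bot.capture("wrist");s=bot.state();print(s["eef_pos"],s["contact_force"])
cv2.imwrite("pics/w9.png",cv2.resize(W["color"],(800,600)))
E
```

```text
[ 498.25672938 -161.44260408  102.7099868 ] [0.46107691 0.63319573 0.02248612]
```

View pics/w9.png

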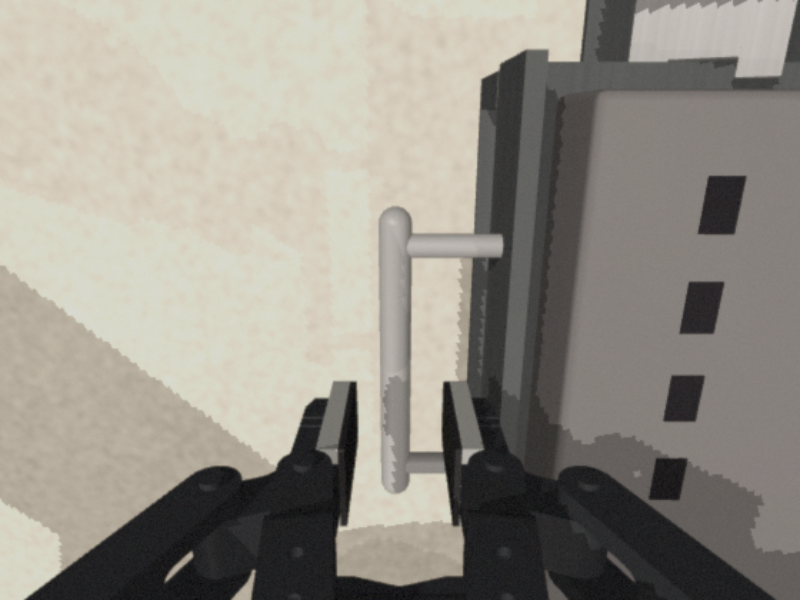

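The bar centre (column 395) is within 2 mm of the pads' mid-plane (400), so I descend.

Emit:
send_rows --pt "0 -1.5 10 0 0.3" --pt "0 0 10 0 0.3" --pt "0 0 10 0 0.3" --pt "0 0 8 0 0.3" --pt "0 0 5 0 0.3" --pt "0 0 0 0 0.3" --pt "0 0 0 0 0.3" --pt "0 0 0 0 0.3"

```text
clock: 17.4
eef_pos: [496.5, -161.1, 59.2]
tool_rot: [0.777, 0.629, 0.0, 0.0]
contact_force: [-1.1, -0.0, 0.2]
width: 0.3
finger_force: 0.0
```

Emit:
send_rows --pt "0 0 0 0 0.05" --pt "0 0 0 0 0.05" --pt "0 0 0 0 0.05" --pt "0 0 0 0 0.05" --pt "0 0 0 0 0.05" --force 40

```text
clock: 17.9
eef_pos: [496.5, -161.1, 59.3]
tool_rot: [0.777, 0.629, 0.0, 0.001]
contact_force: [-0.0, -0.2, 3.5]
width: 0.111
finger_force: 39.2
```

Emit:
send_rows --pt "0 -3 0 0 0.05" --pt "0 -6 0 0 0.05" --pt "0 -6 0 0 0.05" --pt "0 -6 0 0 0.05" --pt "0 -6 0 0 0.05" --pt "0 -6 0 0 0.05" --pt "0 -6 0 0 0.05" --pt "0 -6 0 0 0.05" --pt "0 -6 0 0 0.05" --pt "0 -6 0 0 0.05" --pt "0 -6 0 0 0.05" --pt "0 -6 0 0 0.05" --pt "0 -5 0 0 0.05" --pt "0 -3 0 0 0.05" --pt "0 -1 0 0 0.05" --pt "0 0 0 0 0.05" --pt "0 0 0 0 0.05"

```text
clock: 19.6
eef_pos: [419.6, -144.6, 59.3]
tool_rot: [0.777, 0.629, 0.0, 0.0]
contact_force: [0.1, 0.3, 7.1]
width: 0.112
finger_force: 40.0
```

Emit:
send_rows --pt "0 -1 0 0 0.05" --pt "0 -1 0 0 0.05" --pt "0 -1 0 0 0.05" --pt "0 0 0 0 0.05" --pt "0 0 0 0 0.05"

```text
clock: 20.1
eef_pos: [418.3, -144.3, 59.3]
tool_rot: [0.777, 0.629, 0.002, 0.002]
contact_force: [9.1, -0.2, -0.2]
width: 0.109
finger_force: 39.4
```

Emit:
send_rows --pt "0 0 0 0 0.3" --pt "0 0 0 0 0.3" --pt "0 0 0 0 0.3" --pt "0 0 0 0 0.3" --pt "0 0 -10 0 0.3" --pt "0 0 -25 0 0.3" --pt "0 0 -35 0 0.3" --pt "0 0 -40 0 0.3" --pt "0 0 -40 0 0.3" --pt "0 0 0 0 0.3" --pt "0 0 0 0 0.3"

```text
clock: 21.2
eef_pos: [417.4, -144.4, 210.6]
tool_rot: [0.777, 0.629, 0.001, 0.002]
contact_force: [-0.5, 1.0, -0.6]
width: 0.299
finger_force: 0.0
```

```bash
python3 - <<'E'
from h import *
W=bot.capture("wrist");S=bot.capture("scene");D=bot.capture("side")
p=np.load("p.npy");s=bot.state();print(s["clock"],s["eef_pos"],s["contact_force"])
h=Ro.from_euler("z",p[3]).as_matrix()@[-151,-170,64]+[p[0],p[1],0]
print("pred bar mid W",proj(W,h)/.7*.5)
cr=lambda c,b:cv2.resize(c["color"][b[1]:b[1]+150,b[0]:b[0]+200],(400,300),interpolation=cv2.INTER_CUBIC)
cv2.imwrite("pics/w10.png",np.vstack([np.hstack([cr(D,(225,160)),cr(S,(165,130))]),np.hstack([cv2.resize(W["color"],(400,300)),cr(D,(225,230))])]))
E
```

```text
21.35 [ 415.88459961 -143.63549399  207.07175852] [ 0.0476785  -0.34949017 -0.75553094]
pred bar mid W [200.28204166 137.05578713]
```

View pics/w10.png

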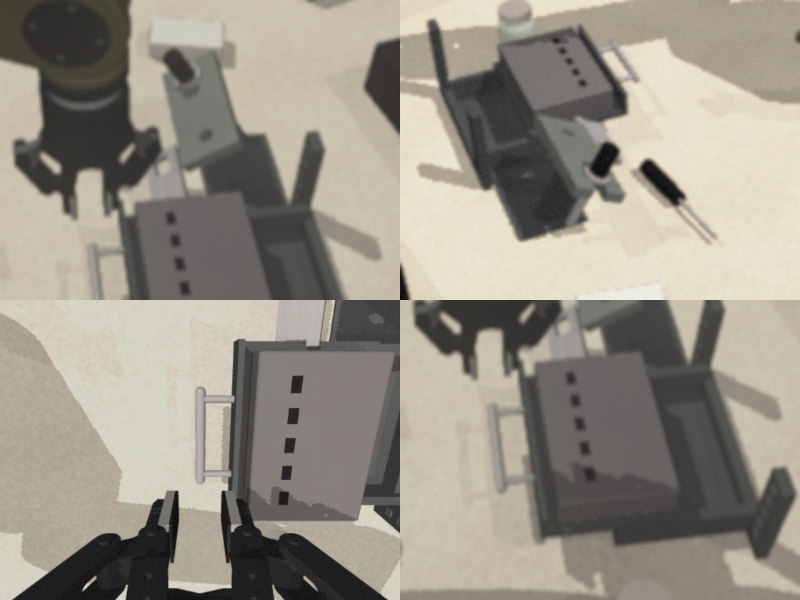

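The shelf is at its stop: the bar in the wrist view is at column 200, as predicted, after 80 mm of measured travel. The pin is still parked at (180,65) in the side crop, and the gripper is clear.

```bash
python3 -c "
from bench import bot
print(bot.hand_in())"
```

```text
the job is handed in; nothing more can be done
None
```

The pin is parked in the notch with its collar resting on the plate, the shelf is out 80 mm to its stop, nothing else on the table was touched, and the job was handed in at about 21 s; I have no verdict back.

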